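# Lengthen an easel leg by one hole

## Robot

A 6-joint arm with a two-finger parallel gripper is mounted at the origin on the work surface. World frame = base frame: x ahead of the robot, y to its left, z up, the work surface at z = 0. Lengths are in mm, angles in rad, forces in N, time in s.
With the tool pointing down it reaches from about 325 to 900 mm from the base axis. Payload 3.5 kg.
Tool frame: the origin (TCP) lies at the very end of the fingers, on their centre line; the grasp point (between the pads) lies 19 mm behind it; z points along the fingers, y is the line along which they close (so a half turn about z gives the same grasp; the last joint's range is limited). The gripper opens to 85 mm and grips with 20 to 120 N. Pads are 22 mm wide; open, the fingers measure 114 mm over their backs; the gripper's body (76 mm by 85 mm) begins 54 mm behind the grasp point. The pads swing forward as they close: fully open they stand 13 mm farther back than shut.
Start: joints at [-1.414, 0.276, -0.026, 1.268, 0, 1.467], TCP at [160.542, -604.026, 231.313] pointing down, gripper open.
Joint ranges: [-3.12, 3.12], [-0.85, 1.88], [-1.08, 1.24], [-1.95, 2.15], [-1.57, 1.53], [-3.14, 3.14]. Speed limits (rad/s): [2.57, 2.57, 3.14, 3.14, 3.14, 3.14].

## Interface

Orientations are given as [roll, pitch, yaw] about the fixed x, y, z axes, in that order (R = Rz(yaw) Ry(pitch) Rx(roll)).
In Python, from bench import get_obs, grab_frame, order gives the robot as it stands.
- The arm moves only by the tool move_arm, never from a script. Its argument "steps" is a list of rows, each a list of 5 numbers: the closure, from -1 (fully open) to 1 (shut), then the shift along the world's x, y, z in units of 100 cm (1.0 is 100 cm), then the turn about the world's z in units of 180 degrees (1.0 is 180 degrees). In form: [[fingers, tx, ty, tz, twist], ...]. A call has 1 to 20 rows; each row is the pose to reach, as a shift and turn from the pose commanded when the call began, turning the shorter way round; what a row does not reach only later rows make up. A row lasts 1/8 s, in which the tool goes at most 62.5 mm and 10.7 degrees, less where a joint would pass 70% of its speed; a pose out of reach is approached as far as the arm can. A call with a number of a shift or a turn outside -1 to 1 is refused whole. A call with a gripper value outside its range is refused whole. The fingers move at their own pace and stop on an object; "newtons" is the grip in N (left out, the last holds). Time passes only in rows, so rows that repeat a pose let the fingers close. It gives the time, the measured TCP pose, the force, the opening and the grip force at its end, in the units of the state.
- get_obs(): the state, without advancing time (a new reading comes with each control period).
- grab_frame(name): name is "scene" or "side" or "wrist"; returns a dict with "img" (384x512x3 uint8, red, green, blue), "z_map" (384x512 float32, mm along the optical axis (not along the pixel's ray), 0 where there is no reading), "camera_matrix" (3x3 intrinsics, pixels), "R" (3x3) and "t" (3): a world point X has camera coordinates R X + t. Camera axes: x right, y down, z forward; pixel columns grow to the right and rows downward; lengths in mm; the calibration is good to about 2 mm. The wrist camera is an equidistant fisheye: a pixel r from the principal point sees the ray r / f radians off the axis. A picture is of the moment at which its call begins.
- order.finish_job(): hands the job in; it is judged then, once.
The state is a dict: "t": time; "joint_pos": joint angles; "qd": joint speeds; "joint_efforts": joint torques, N m; "tcp_pos": TCP position; "eef_rot": TCP orientation; "force": force on the tool from outside, world axes, zero at the start; "moment": the same for the moment, N m; "finger_gap": opening from 0.0 (shut) to 1.0 (fully open); "grasp_force": force on a finger pad.
Only numpy, scipy, OpenCV 4.12 (cv2) and the standard library are available. Lean on these libraries where they do the work, as an engineer would, in place of code of your own. Each camera call takes 0.05 s, during which the arm holds its last target. There are 200 camera calls.

## Task

An aluminium easel leg is held by its upper tube in the rubber-jawed clamp on the bench. Press in the spring button on top and draw the leg out, away from the clamp, by one hole, until the button pops up through that next hole; then let go. Feel your way: the tube sits in soft jaws, so press only as hard as needed, do not tug at a locked leg, and leave the jar, can, cup and brush where they are.

Things in the scene. Friction and masses are not known exactly. Their poses are not given: they have to be found in the camera images.
- clamp: Fixed grey steel bench clamp: base 130 x 75 x 14 mm, two jaws 96 mm high (84 mm over both, 60 mm long in y), screw with cross bar on its +x side. Origin: centre of the base's underside, on the bench. Its y axis runs level along the easel leg, out of the clamp to the leg's rubber foot; z is up. The tube's axis lies above that y axis within 1 mm, nominally 75 mm over the bench.
- button_nominal (a point): Nominal tip of the spring button, 165 mm along the clamp's y and 96.5 mm over the bench. How the tube sits in the jaws differs at each start: the real button and leg are up to 7 mm higher or lower and up to 4 mm farther or nearer along y, so find the height by touch. A steel 12 mm domed button, standing 6.5 mm proud of the leg's flat top; it stays with the upper tube.
- leg_nominal (a point): Nominal point on the leg's axis, 250 mm along the clamp's y, 75 mm over the bench: a place to grip the leg by its sides. The leg: plain square aluminium tube 30 x 30 mm, wall 2 mm, top 90 and underside 60 mm over the bench (all within 7 mm), from y = 85 to 290 mm at the start, then a 36 mm square rubber foot to y = 315 mm.
- leg (a joint): How far the leg is drawn out along the clamp's +y, in m: about 0 at the start, button in the middle of three 15 mm holes along its top (at y = 115, 165, 215 mm; they move with the leg); +0.050 with the button in the next hole, the one nearest the clamp: the goal. Slides with under 1 N of friction, does not turn. The button has 1.5 mm play in a hole either way.
- button (a joint): How far the button is pushed down, in m: 0 popped up, 0.0065 flush with the leg's top, 0.0085 hidden under its wall (so from 10 mm out to the next hole). Spring: 3 to 4 N. Once flush, some 7 N along +y on the leg rides the hole's edge over the dome. A shut fingertip pressing on the button (14 to 18 N in all) bears on the leg round the hole too and can drag it by friction.
- tube_down (a joint): How far the tube, with leg and button, is pressed down into the soft jaws, in m: about 0 at rest, 1 mm for each 4 N, springing back. More than 5.5 mm (22 N) down or up is too rough.
- tube_along (a joint): How far the upper tube is pulled along in the soft jaws, in m, positive along the clamp's +y: 0 at rest, 1 mm for each 4 N, springing back. More than 5 mm (20 N) either way is too rough.
- paint_jar: Bystander: closed glass jar, 64 mm across, 85 mm tall; origin at the centre of its underside.
- paint_can: Bystander: closed steel can, 72 mm across, 95 mm tall; origin at the centre of its underside.
- water_cup: Bystander: white cup, 72 mm across, 80 mm tall; origin at the centre of its underside.
- brush: Bystander: brush 200 mm long lying on the bench, along its own x axis; origin near its middle, at bench height.

How it is judged (in metres and radians):
On the way, in this order (a step that is already met when the one before it is completed fails the run):
1. the button is pushed in and the leg drawn out so far that its wall hides the button (value of joint button above 0.0075 m and value of joint leg above 0.009 m), for 0.1 s.
2. the button has popped up through the next hole (value of joint button below 0.0015 m and value of joint leg between 0.046 and 0.054 m), for 0.2 s.
At the end, for the whole second after the job is handed in: The leg stands 50 mm (within 4 mm) farther out than at the start, at rest, with the button popped up fully (within 1.5 mm) through the next hole (all of step 2 and velocity of joint leg between -0.01 and 0.01 m/s); the robot touches nothing.
It fails at once if the tube is pressed more than 5.5 mm (22 N) down into the soft jaws (value of joint tube_down above 0.0055 m).
It fails at once if the tube is lifted more than 5.5 mm (22 N) in the soft jaws (value of joint tube_down below -0.0055 m).
It fails at once if the tube is dragged more than 5 mm (20 N) along in the soft jaws (value of joint tube_along above 0.005 m or value of joint tube_along below -0.005 m).
It fails at once if the leg is shortened or drawn past the next hole (value of joint leg below -0.01 m or value of joint leg above 0.06 m).
It fails at once if a bystander is moved more than 20 mm (distance of any of paint_jar, paint_can, water_cup, brush from where it was at the start of the episode above 0.02 m).
It also fails if it takes over 51 s, if anything falls off the work surface, if the arm or the gripper's body presses on something with over 40 N, if the wrist force passes 120 N, or if a joint passes its speed limit or range.

## Working session

There is one attempt and no reset: what is moved stays moved. The work goes in short steps, Python scripts to look and compute and a tool call to move; the robot and the scene stay as the last step left them, time stands still between calls to the robot, and variables do not carry over. Pictures are saved under pics/ and viewed, at most 10 in all, crops included, and the job is handed in when it is done.

Besides the shell and the picture viewer there is one more tool, called after "Call:" as name(argument=value, ...), one argument or row to a line, values as JSON. move_arm: Moves the arm, as the interface text tells. Shifts and turns lie within -1 to 1; 1 stands for 100 cm of shift or 180 degrees of turn. Its arguments: {"type":"object","properties":{"steps":{"type":"array","items":{"type":"array","items":{"type":"number","minimum":-1,"maximum":1}}},"newtons":{"type":"number"}},"required":["steps"]}

```bash
mkdir -p pics; ls
cat > h.py <<'E'
import numpy as np, cv2
from bench import get_obs, grab_frame, order
def pts(f):
    z=f["z_map"].astype(float);K=np.array(f["camera_matrix"]);h,w=z.shape
    u,v=np.meshgrid(np.arange(w),np.arange(h))
    c=np.stack([(u-K[0,2])/K[0,0]*z,(v-K[1,2])/K[1,1]*z,z],-1)
    return (c-np.array(f["t"]))@np.array(f["R"])
def save(f,n): cv2.imwrite(f"pics/{n}.png",f["img"][:,:,::-1])
E
python3 - <<'E'
from h import *
a=grab_frame("scene");b=grab_frame("side")
save(a,"a");save(b,"b")
cv2.imwrite("pics/ab.png",cv2.resize(np.vstack([a["img"],b["img"]])[:,:,::-1],(400*1,600)) if 0 else np.hstack([cv2.resize(x["img"],(400,300)) for x in(a,b)])[:,:,::-1])
for f in(a,b): print(f["camera_matrix"],f["R"],f["t"])
print(get_obs())
E
```

```text
pics
[[349.7835177   0.        259.5220075]
 [  0.        349.7835177 195.1023103]
 [  0.          0.          1.       ]] [[-0.03389602  0.9993997  -0.00716174]
 [ 0.72883514  0.019815   -0.68440245]
 [-0.68384969 -0.02841825 -0.72906927]] [ -43.44889299 -390.14083475 1221.88695499]
[[396.73340397   0.         254.19414434]
 [  0.         396.73340397 197.72278726]
 [  0.           0.           1.        ]] [[-0.98472095 -0.17326785  0.01740423]
 [-0.10647284  0.51997908 -0.84751713]
 [ 0.13779764 -0.83642095 -0.53048261]] [639.48885914 112.44516144 856.69209808]
{'t': 0.1, 'joint_pos': array([-1.41438793e+00,  2.77081026e-01, -2.77864206e-02,  1.26800878e+00,
        6.96531603e-05,  1.46738721e+00]), 'qd': array([ 0.00021473, -0.00164353,  0.00395941,  0.00072413, -0.00011751,
       -0.00076957]), 'joint_efforts': array([ 3.78635150e-04, -4.46706247e+01,  2.96129823e+01,  8.48428463e-03,
       -9.47030844e-05,  4.82341932e-06]), 'tcp_pos': array([ 160.45560905, -603.29835617,  230.2364624 ]), 'eef_rot': array([-3.13953106e+00, -2.83977848e-04,  2.59817151e-01]), 'force': array([ 0.41186546, -0.42351302,  0.54815907]), 'moment': array([ 0.00030837,  0.04716962, -0.01511665]), 'grasp_force': 0.0, 'finger_gap': 0.997940507359613}
```

View pics/a.png

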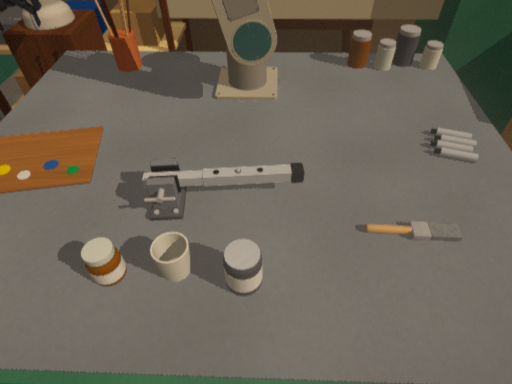

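View pics/b.png

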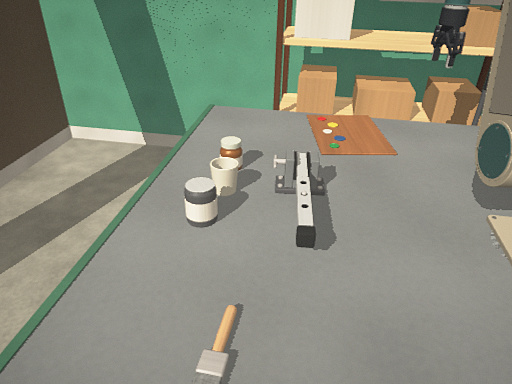

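The scene view shows the leg from the clamp (165,178) to the foot (297,172), with the button at about (238,171) and holes at (215,171) and (260,170). The side view shows the foot at (305,235) and the button at about (304,193).

Run:
```python
from h import *
for n in("scene","side"):
    f=grab_frame(n);P=pts(f);g=cv2.cvtColor(f["img"],cv2.COLOR_RGB2GRAY)
    X=P[...,0];Y=P[...,1];Z=P[...,2]
    m=(Z>55)&(Z<115)&(X>250)&(X<480)&(Y>-350)&(Y<250)&(g>130)
    k,l,s,c=cv2.connectedComponentsWithStats(m.astype(np.uint8));i=1+np.argmax(s[1:,4]);print(n,s[i])
    b=(l==i)
    t=b&(Z>np.percentile(Z[b],60)-4)
    p=P[t];c0=np.median(p,0)
    vx,vy,x0,y0=cv2.fitLine(p[:,:2].astype(np.float32),cv2.DIST_HUBER,0,.01,.01).ravel()
    print("axis",vx,vy,x0,y0,"yaw",np.arctan2(vy,vx),"z",np.percentile(p[:,2],[10,50,90]))
    s_=(p[:,:2]-[x0,y0])@[vx,vy];w=(p[:,:2]-[x0,y0])@[-vy,vx];print(s_.min(),s_.max(),np.percentile(w,[2,98]))
    # dark foot
    d=(g<60)&(Z>55)&(Z<105)&(X>250)&(X<480)&(Y>-350)&(Y<250)
    k,l,s,c=cv2.connectedComponentsWithStats(d.astype(np.uint8))
    for j in range(1,k):
        if s[j,4]>12: q=P[l==j]; print("dark",s[j],c[j].round(1),q.mean(0).round(1),q.min(0).round(1),q.max(0).round(1))
    x,y=(170,140) if n=="scene" else (265,140)
    w,h=(150,70) if n=="scene" else (80,110)
    cv2.imwrite(f"pics/{n}c.png",cv2.resize(f["img"][y:y+h,x:x+w,::-1],None,fx=5,fy=5,interpolation=cv2.INTER_CUBIC))
```

```text
Traceback (most recent call last):
ValueError: attempt to get argmax of an empty sequence
```

Run:
```python
from h import *
for n,px in(("scene",[(238,175),(200,180),(280,172),(297,172),(248,85),(165,205)]),("side",[(304,205),(305,222),(304,175),(305,230)])):
    f=grab_frame(n);P=pts(f);g=cv2.cvtColor(f["img"],cv2.COLOR_RGB2GRAY)
    for u,v in px: print(n,u,v,P[v,u].round(1),g[v,u])
    x,y=(170,140) if n=="scene" else (265,140)
    w,h=(150,70) if n=="scene" else (80,110)
    cv2.imwrite(f"pics/{n}c.png",cv2.resize(f["img"][y:y+h,x:x+w,::-1],None,fx=5,fy=5,interpolation=cv2.INTER_CUBIC))
```

```text
scene 238 175 [549.5  14.3  81.6] 151
scene 200 180 [559.  -71.3  73. ] 123
scene 280 172 [538.9 108.6  83.2] 163
scene 297 172 [539.6 146.7  84.8] 50
scene 248 85 [65.8  7.9 31. ] 95
scene 165 205 [ 596.1 -152.    27.4] 82
side 304 205 [533.9  59.2  83.8] 35
side 305 222 [527.7 122.4  85. ] 221
side 304 175 [542.9 -76.7  81.8] 219
side 305 230 [525.9 153.8  88.6] 58
```

View pics/scenec.png

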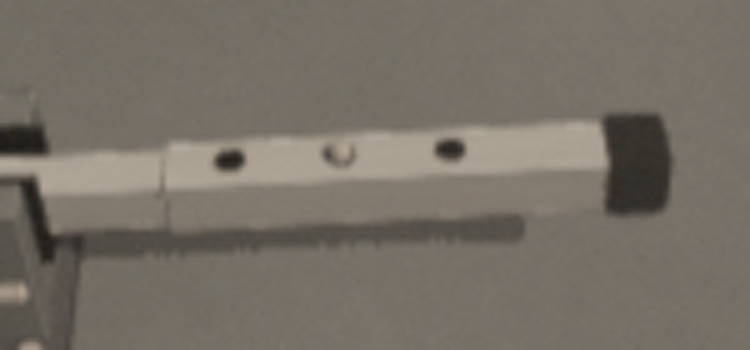

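The crop shows holes at scene pixels (215.8,172.0) and (260.0,169.8), and the button at (238,170.6). I'll triangulate these with the side view.

Run:
```python
from h import *
H={}
for n in("scene","side"):
    f=grab_frame(n);P=pts(f);g=cv2.cvtColor(f["img"],cv2.COLOR_RGB2GRAY)
    X,Y,Z=P[...,0],P[...,1],P[...,2]
    box=(X>490)&(X<580)&(Y>-110)&(Y<185)&(Z>45)&(Z<105)
    # holes: dark blobs enclosed
    roi=cv2.boundingRect(box.astype(np.uint8));x,y,w,h=roi
    d=((g<95 if n=="scene" else g<150)&box).astype(np.uint8)
    k,l,s,c=cv2.connectedComponentsWithStats(d)
    print(n,[(s[j,4],c[j].round(1).tolist(),P[l==j].mean(0).round(0).tolist()) for j in range(1,k) if s[j,4]>6])
    top=box&(g>(150 if n=="scene" else 190))&(Y>-20)&(Y<125);p=P[top]
    vx,vy,x0,y0=cv2.fitLine(p[:,:2].astype(np.float32),cv2.DIST_HUBER,0,.01,.01).ravel()
    w=(p[:,:2]-[x0,y0])@[-vy,vx]
    print("axis",vx,vy,x0,y0,"yaw",np.arctan2(vy,vx),"z",np.percentile(p[:,2],[5,50,95]),"w",np.percentile(w,[2,98]),len(p))
    H[n]=(np.array(f["camera_matrix"])@np.c_[f["R"],f["t"]])
np.save("H.npy",np.stack([H["scene"],H["side"]]))
```

```text
scene [(np.int32(243), [296.9, 172.7], [533.0, 147.0, 77.0]), (np.int32(18), [259.7, 169.5], [532.0, 62.0, 83.0]), (np.int32(19), [215.6, 171.6], [541.0, -37.0, 83.0])]
axis 0.115212634 -0.99334085 534.89777 54.558144 yaw -1.4553273 z [80.94856817 82.43331143 84.0546938 ] w [-14.9685947   13.00329518] 474
side [(np.int32(16), [302.9, 181.9], [543.0, -38.0, 84.0]), (np.int32(24), [304.3, 205.7], [533.0, 62.0, 84.0]), (np.int32(416), [305.5, 236.0], [524.0, 155.0, 76.0])]
axis 0.11955819 -0.9928272 533.4369 58.918552 yaw -1.4509515 z [82.48804922 83.86493337 85.51274709] w [-14.01156089  13.85886283] 464
```

View pics/sidec.png

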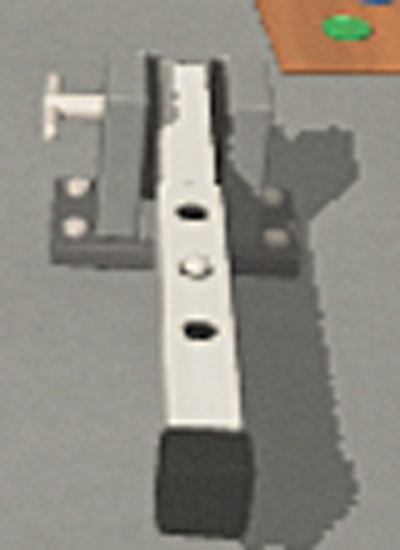

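The side crop agrees: triangulation puts the holes at about (542,-38) and (532.5,62). That gives a button near (537,12), a leg top at z≈83.5, and a leg direction of about (-0.11,0.994). I'll move above it with the fingers shut.

Call:
move_arm(
  steps=[
    [1, 0.377, 0.616, 0, 0.452],
    [1, 0.377, 0.616, 0, 0.452],
    [1, 0.377, 0.616, 0, 0.452],
    [1, 0.377, 0.616, 0, 0.452],
    [1, 0.377, 0.616, 0, 0.452],
    [1, 0.377, 0.616, 0, 0.452],
    [1, 0.377, 0.616, 0, 0.452],
    [1, 0.377, 0.616, 0, 0.452],
    [1, 0.377, 0.616, 0, 0.452],
    [1, 0.377, 0.616, 0, 0.452],
    [1, 0.377, 0.616, 0, 0.452],
    [1, 0.377, 0.616, 0, 0.452],
    [1, 0.377, 0.616, -0.05, 0.452],
    [1, 0.377, 0.616, -0.09, 0.452],
    [1, 0.377, 0.616, -0.09, 0.452],
    [1, 0.377, 0.616, -0.09, 0.452],
    [1, 0.377, 0.616, -0.09, 0.452],
  ],
  newtons=20,
)

```text
t: 2.48
tcp_pos: [539.4, 11.6, 143.7]
eef_rot: [3.137, 0.001, 1.679]
force: [0.7, -0.3, 1.0]
finger_gap: -0.002
grasp_force: 0.0
```

Run:
```python
from h import *
f=grab_frame("wrist");save(f,"w1");s=grab_frame("side");o=get_obs();print(o["tcp_pos"],o["eef_rot"],o["force"])
K=np.array(f["camera_matrix"]);R=np.array(f["R"]);t=np.array(f["t"])
print(K,R,t,-R.T@t)
cv2.imwrite("pics/w1c.png",np.hstack([f["img"],cv2.resize(s["img"][110:254,220:412],(512,384))])[:,:,::-1][:, :] if 0 else cv2.resize(np.hstack([f["img"],cv2.resize(s["img"][110:254,220:412],(512,384))])[:,:,::-1],(800,300)))
```

```text
[539.01379039  11.68834953 143.28370634] [3.13800651e+00 7.31905490e-04 1.67951073e+00] [-0.38334965 -0.02714607  0.57859547]
[[297.31863964   0.         252.58797113]
 [  0.         297.31863964 191.52610036]
 [  0.           0.           1.        ]] [[ 0.99402896  0.10902944  0.00435891]
 [ 0.10348048 -0.95460563  0.27932041]
 [ 0.03461519 -0.27720151 -0.96018806]] [-538.89635743  -56.42915634  279.46467095] [531.84418218  82.35600924 286.44945395]
```

View pics/w1c.png

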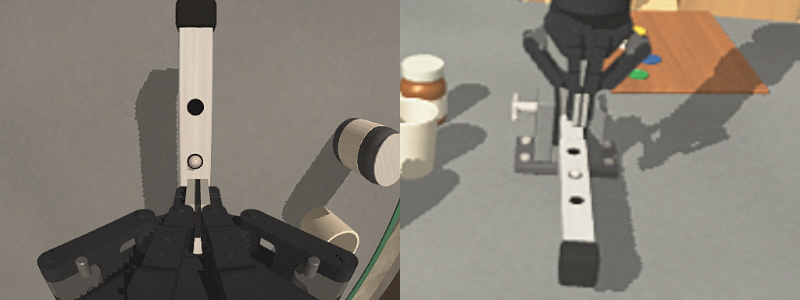

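The wrist view shows the button at about (250,206) full-size and the outer hole at about (250,137), in line with the fingers. I'll cast those rays.

Run:
```python
from h import *
f=grab_frame("wrist");K=np.array(f["camera_matrix"]);R=np.array(f["R"]);t=np.array(f["t"]);g=cv2.cvtColor(f["img"],cv2.COLOR_RGB2GRAY)
C=-R.T@t
def ray(u,v,z):
    a=np.array([u-K[0,2],v-K[1,2]])/K[0,0];r=np.hypot(*a);d=R.T@np.r_[np.sin(r)*a/r,np.cos(r)]
    return C+d*(z-C[2])/d[2]
d=(g[110:230,225:280]<70).astype(np.uint8)
k,l,s,c=cv2.connectedComponentsWithStats(d)
print([(s[j].tolist(),(c[j]+[225,110]).round(1).tolist()) for j in range(1,k) if s[j,4]>20])
for j in range(1,k):
    if s[j,4]>60: print(ray(*(c[j]+[225,110]),83.5).round(1))
print("button",ray(249.6,206,88).round(1),ray(249.6,206,84).round(1))
for v in(120,170,215):
    row=g[v,215:290];e=np.where(row>150)[0]+215;print(v,e.min(),e.max(),ray(e.min()-.5,v,83.5).round(1),ray(e.max()+.5,v,83.5).round(1))
```

```text
[([15, 17, 22, 21, 351], [250.4, 136.9]), ([15, 87, 21, 20, 104], [249.9, 205.8])]
[533.   62.3  83.5]
[537.9  13.1  83.5]
button [537.6  14.5  88. ] [537.7  13.1  84. ]
120 230 272 [517.7  72.3  83.5] [546.6  75.5  83.5]
170 230 271 [521.   37.8  83.5] [550.1  40.9  83.5]
215 231 269 [524.6   4.5  83.5] [552.9   7.6  83.5]
```

Call:
move_arm(
  steps=[
    [1, -0.0012, 0.001, -0.03, 0],
    [1, -0.0012, 0.001, -0.046, 0],
    [1, -0.0012, 0.001, -0.046, 0],
    [1, -0.0012, 0.001, -0.046, 0],
    [1, -0.0012, 0.001, -0.048, 0],
    [1, -0.0012, 0.001, -0.05, 0],
    [1, -0.0012, 0.001, -0.05, 0],
    [1, -0.0012, 0.001, -0.05, 0],
  ],
)

```text
t: 3.62
tcp_pos: [536.4, 13.0, 91.4]
eef_rot: [3.142, 0.0, 1.68]
force: [0.5, -0.2, 0.2]
finger_gap: 0.001
grasp_force: 0.0
```

Call:
move_arm(
  steps=[
    [1, 0.0014, 0, -0.001, 0],
    [1, 0.0014, 0, -0.002, 0],
    [1, 0.0014, 0, -0.003, 0],
    [1, 0.0014, 0, -0.003, 0],
    [1, 0.0014, 0, -0.003, 0],
  ],
)

```text
t: 4.25
tcp_pos: [537.7, 13.0, 88.3]
eef_rot: [-3.142, 0.0, 1.68]
force: [0.2, -0.1, 1.0]
finger_gap: 0.002
grasp_force: 0.0
```

Run:
```python
from h import *
o=get_obs();print(o["tcp_pos"],o["force"],o["t"])
s=grab_frame("side");cv2.imwrite("pics/s2.png",cv2.resize(s["img"][150:246,240:368,::-1],(800,600)))
```

```text
[537.72172401  12.97359786  88.30834478] [ 0.15051699 -0.12386405  1.03504055] 4.25
```

Call:
move_arm(
  steps=[
    [1, 0, 0, -0.001, 0],
    [1, 0, 0, -0.002, 0],
    [1, 0, 0, -0.002, 0],
    [1, 0, 0, -0.002, 0],
  ],
)

```text
t: 4.8
tcp_pos: [537.7, 13.0, 86.3]
eef_rot: [-3.142, 0.0, 1.68]
force: [-0.7, -0.6, 0.9]
finger_gap: 0.0
grasp_force: 0.0
```

Call:
move_arm(
  steps=[
    [1, 0, 0, -0.001, 0],
    [1, 0, 0, -0.002, 0],
    [1, 0, 0, -0.002, 0],
    [1, 0, 0, -0.002, 0],
  ],
)

```text
t: 5.3
tcp_pos: [537.8, 13.0, 84.4]
eef_rot: [3.141, 0.0, 1.68]
force: [-0.0, -0.0, 1.5]
finger_gap: 0.002
grasp_force: 0.2
```

View pics/s2.png

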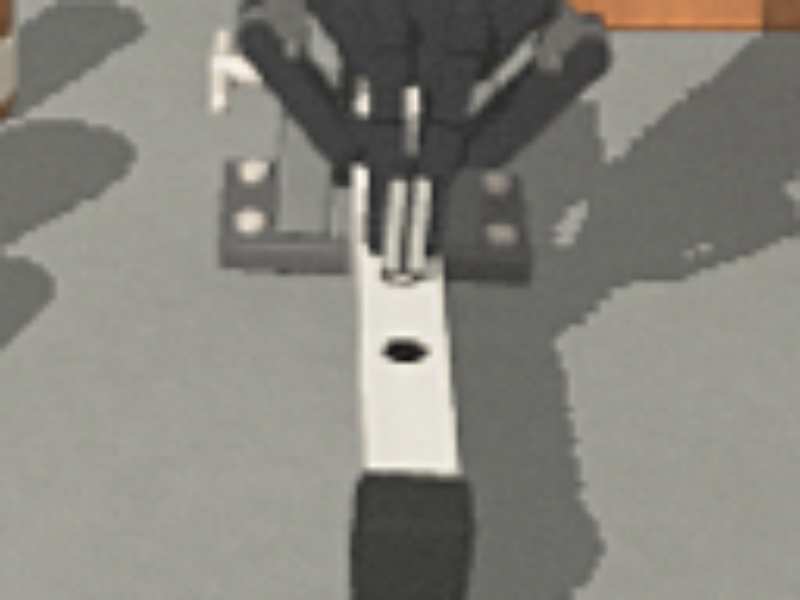

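The finger is above the button, at about (400,280) in the crop, and there is no clear contact yet, so I'll go on feeling downwards.

Call:
move_arm(
  steps=[
    [1, 0, 0, -0.001, 0],
    [1, 0, 0, -0.002, 0],
    [1, 0, 0, -0.002, 0],
    [1, 0, 0, -0.002, 0],
  ],
)

```text
t: 5.8
tcp_pos: [537.9, 13.0, 82.5]
eef_rot: [3.141, -0.0, 1.68]
force: [-0.2, 0.1, 2.2]
finger_gap: -0.003
grasp_force: 0.9
```

Call:
move_arm(
  steps=[
    [1, 0, 0, -0.001, 0],
    [1, 0, 0, -0.002, 0],
    [1, 0, 0, -0.002, 0],
    [1, 0, 0, -0.002, 0],
  ],
)

```text
t: 6.3
tcp_pos: [537.9, 13.0, 80.4]
eef_rot: [3.141, -0.0, 1.68]
force: [-0.2, 0.2, 2.9]
finger_gap: 0.002
grasp_force: 1.5
```

Call:
move_arm(
  steps=[
    [1, 0, 0, -0.001, 0],
    [1, 0, 0, -0.002, 0],
    [1, 0, 0, -0.002, 0],
    [1, 0, 0, -0.002, 0],
  ],
)

```text
t: 6.8
tcp_pos: [537.8, 13.0, 78.4]
eef_rot: [3.141, 0.0, 1.68]
force: [-0.1, 0.9, 3.1]
finger_gap: -0.002
grasp_force: 1.6
```

Run:
```python
from h import *
s=grab_frame("side");w=grab_frame("wrist")
cv2.imwrite("pics/s3.png",np.hstack([cv2.resize(s["img"][162:222,270:338,::-1],(400,353)),cv2.resize(w["img"][120:270,170:340,::-1],(400,353))]))
P=pts(s);g=s["img"].min(2)
m=(P[...,2]>70)&(P[...,1]>75)&(P[...,1]<125)&(abs(P[...,0]-530)<12);print(np.percentile(P[m][:,2],[10,50,90]))
```

```text
[82.22321911 83.0817603  84.18503624]
```

View pics/s3.png

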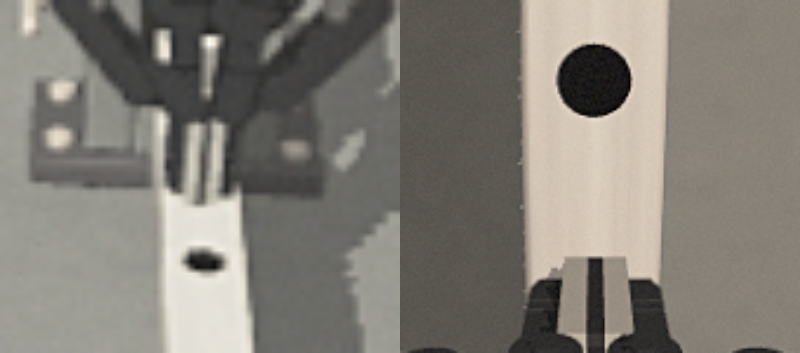

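The fingertip is low over the hole and the force is still only 3 N, so I'll continue carefully.

Call:
move_arm(
  steps=[
    [1, 0, 0, -0.0005, 0],
    [1, 0, 0, -0.001, 0],
    [1, 0, 0, -0.001, 0],
    [1, 0, 0, -0.001, 0],
  ],
)

```text
t: 7.4
tcp_pos: [537.8, 13.0, 77.3]
eef_rot: [3.142, 0.0, 1.68]
force: [0.3, 1.8, 2.8]
finger_gap: 0.006
grasp_force: 1.7
```

Run:
```python
from h import *
s=grab_frame("side");P=pts(s);g=s["img"].mean(2)
for v in range(186,202): print(v,[(int(g[v,u]),*P[v,u].round(0).astype(int).tolist()) for u in (297,302,304,306,311)])
sc=grab_frame("scene");P=pts(sc)
m=(P[...,1]>20)&(P[...,1]<125)&(sc["img"].min(2)>150)&(abs(P[...,0]-535)<20);print(np.percentile(P[m],[5,50,95],axis=0).round(1))
```

```text
186 [(198, 555, -20, 82), (192, 543, 25, 109), (109, 538, 24, 110), (202, 534, 23, 109), (81, 524, -129, 23)]
187 [(196, 555, -14, 83), (206, 543, 22, 105), (99, 538, 27, 109), (204, 534, 22, 106), (85, 523, -131, 19)]
188 [(198, 554, -10, 83), (207, 542, 23, 104), (78, 538, 24, 104), (209, 534, 23, 105), (83, 523, -132, 16)]
189 [(192, 554, -7, 82), (207, 542, 24, 101), (76, 538, 24, 102), (205, 534, 23, 102), (76, 523, -126, 16)]
190 [(182, 554, -2, 83), (206, 542, 23, 98), (73, 538, 24, 100), (209, 533, 21, 98), (82, 522, -124, 14)]
191 [(182, 553, 0, 81), (204, 542, 23, 96), (68, 537, 24, 97), (198, 533, 24, 98), (69, 522, -122, 13)]
192 [(172, 553, 6, 82), (206, 541, 25, 95), (67, 537, 23, 94), (195, 533, 24, 95), (67, 522, -122, 10)]
193 [(175, 553, 10, 82), (198, 541, 24, 92), (84, 537, 25, 93), (194, 533, 22, 92), (63, 522, -122, 7)]
194 [(183, 552, 12, 80), (189, 541, 24, 89), (89, 537, 24, 90), (184, 532, 24, 90), (58, 521, -125, 2)]
195 [(195, 552, 16, 81), (187, 541, 23, 86), (86, 536, 26, 88), (180, 532, 22, 86), (92, 521, -120, 2)]
196 [(193, 552, 21, 81), (183, 541, 23, 83), (96, 536, 24, 84), (199, 532, 21, 83), (86, 521, -116, 1)]
197 [(183, 551, 23, 80), (222, 540, 28, 84), (219, 536, 24, 82), (223, 532, 22, 81), (82, 521, -113, 0)]
198 [(178, 551, 27, 79), (225, 540, 33, 84), (227, 536, 30, 83), (224, 531, 30, 84), (91, 520, -105, 2)]
199 [(177, 551, 31, 79), (224, 540, 36, 84), (222, 535, 37, 85), (222, 531, 34, 84), (97, 520, -103, 0)]
200 [(177, 550, 32, 77), (221, 539, 40, 83), (223, 535, 40, 84), (222, 531, 38, 83), (104, 520, 33, 82)]
201 [(176, 550, 37, 78), (222, 539, 42, 82), (223, 535, 40, 82), (222, 531, 40, 82), (112, 520, 39, 83)]
[[517.3  37.2  80.9]
 [527.3  88.1  81.9]
 [542.5 107.8  83.1]]
```

Call:
move_arm(
  steps=[
    [1, 0, 0, -0.0005, 0],
    [1, 0, 0, -0.001, 0],
    [1, 0, 0, -0.001, 0],
    [1, 0, 0, -0.001, 0],
  ],
)

```text
t: 8.0
tcp_pos: [537.8, 12.9, 76.3]
eef_rot: [3.142, 0.0, 1.68]
force: [0.9, 0.6, 2.7]
finger_gap: 0.002
grasp_force: 1.8
```

Call:
move_arm(
  steps=[
    [1, 0, 0, -0.0005, 0],
    [1, 0, 0, -0.001, 0],
    [1, 0, 0, -0.001, 0],
    [1, 0, 0, -0.001, 0],
  ],
)

```text
t: 8.5
tcp_pos: [537.8, 13.0, 75.3]
eef_rot: [3.142, 0.0, 1.68]
force: [-0.3, 0.6, 4.2]
finger_gap: -0.005
grasp_force: 1.8
```

Call:
move_arm(
  steps=[
    [1, 0, 0, -0.0005, 0],
    [1, 0, 0, -0.001, 0],
    [1, 0, 0, -0.001, 0],
    [1, 0, 0, -0.001, 0],
  ],
)

```text
t: 9.0
tcp_pos: [537.8, 12.9, 74.3]
eef_rot: [3.142, 0.0, 1.68]
force: [0.1, -0.4, 3.4]
finger_gap: -0.0
grasp_force: 1.9
```

Run:
```python
from h import *
s=grab_frame("side");w=grab_frame("scene")
cv2.imwrite("pics/s4.png",np.hstack([cv2.resize(s["img"][162:222,270:338,::-1],(400,353)),cv2.resize(w["img"][140:200,205:273,::-1],(400,353))]))
P=pts(s)
m=(P[...,2]>70)&(P[...,1]>75)&(P[...,1]<125)&(abs(P[...,0]-530)<12);print(np.percentile(P[m][:,2],[10,50,90]))
for v in range(194,199): print(v,[P[v,u].round(0).astype(int).tolist() for u in (302,304,306)])
d=((s["img"].mean(2)<150)&(abs(P[...,0]-533)<9)&(abs(P[...,1]-62)<15)&(P[...,2]>60)).astype(np.uint8)
k,l,st,c=cv2.connectedComponentsWithStats(d);print([(st[j,4],c[j].round(1)) for j in range(1,k)])
```

```text
[81.93967214 82.97045625 84.08737731]
194 [[541, 25, 89], [537, 23, 89], [532, 21, 89]]
195 [[541, 24, 86], [537, 25, 88], [532, 26, 89]]
196 [[541, 20, 82], [536, 24, 85], [532, 21, 83]]
197 [[540, 28, 84], [536, 25, 83], [532, 26, 83]]
198 [[540, 31, 83], [536, 30, 83], [531, 31, 84]]
[(np.int32(260), array([323.9,  11.2])), (np.int32(9), array([324.8,  25.7])), (np.int32(6), array([319.5,  31. ])), (np.int32(2), array([325.5,  30. ])), (np.int32(1), array([320.,  34.])), (np.int32(1), array([322.,  34.])), (np.int32(1), array([324.,  34.])), (np.int32(2), array([320.5,  77.5])), (np.int32(1), array([318.,  78.])), (np.int32(1), array([314.,  93.])), (np.int32(2), array([313.5, 105.5])), (np.int32(1), array([317., 105.])), (np.int32(1), array([310., 106.])), (np.int32(30), array([313.5, 110.4])), (np.int32(2), array([309.5, 115.5])), (np.int32(2), array([312.5, 115.5])), (np.int32(2), array([309.5, 120.5])), (np.int32(7), array([311.7, 122.4])), (np.int32(191), array([310.8, 140.3])), (np.int32(19), array([304.2, 206.2]))]
```

View pics/s4.png

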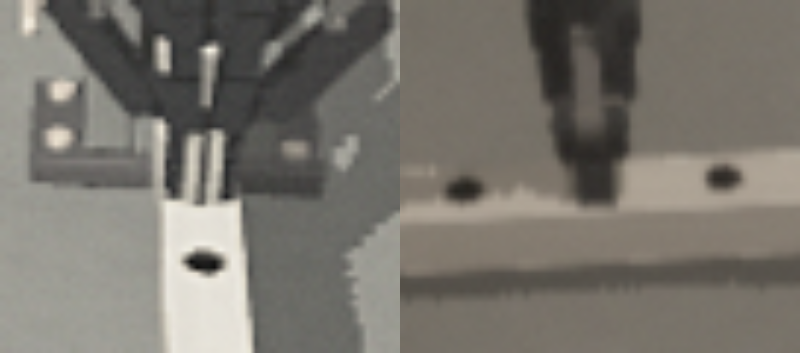

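Run:
```python
from h import *
f=grab_frame("wrist");K=np.array(f["camera_matrix"]);R=np.array(f["R"]);t=np.array(f["t"]);C=-R.T@t
o=get_obs();print(o["tcp_pos"],o["force"])
old=cv2.imread("pics/w1.png").mean(2);g=f["img"].mean(2)
for u in(246,260):
  for v in range(222,240,1):
    a=np.array([u-K[0,2],v-K[1,2]])/K[0,0];r=np.hypot(*a);d=R.T@np.r_[np.sin(r)*a/r,np.cos(r)];d/= (R@d)[2]
    print(u,v,int(old[v,u]),int(g[v,u]),(C+d*f["z_map"][v,u]).round(1))
```

```text
[537.71495845  12.96006513  74.2938039 ] [-0.04887762  0.86969766  3.40369707]
246 222 197 195 [533.6  28.8  81.7]
246 223 198 196 [533.6  27.8  80.7]
246 224 199 195 [533.7  27.9  82. ]
246 225 198 195 [533.7  27.4  82.3]
246 226 197 198 [533.8  26.7  81.9]
246 227 202 196 [533.8  26.3  82.1]
246 228 200 197 [533.9  25.5  81.5]
246 229 135 197 [533.9  25.4  82.6]
246 230 140 201 [533.9  25.3  83.6]
246 231 142 196 [534.   24.4  82.7]
246 232 143 147 [534.1  23.4  81.7]
246 233 144 137 [534.1  23.1  82.2]
246 234 139 141 [534.1  24.2  85.7]
246 235 143 139 [534.2  23.8  86.1]
246 236 142 142 [534.2  24.   87.7]
246 237 141 142 [534.2  23.6  87.9]
246 238 142 141 [534.2  23.9  89.7]
246 239 143 139 [534.3  23.5  89.9]
260 222 195 197 [540.4  29.6  82. ]
260 223 195 194 [540.5  28.9  81.3]
260 224 194 194 [540.5  28.7  82.3]
260 225 198 195 [540.6  27.9  81.5]
260 226 198 196 [540.6  27.5  82. ]
260 227 198 195 [540.6  27.3  82.6]
260 228 197 198 [540.8  26.3  81.5]
260 229 134 195 [540.8  26.2  82.6]
260 230 143 200 [540.9  25.1  81.4]
260 231 144 195 [540.9  25.2  82.8]
260 232 143 145 [541.   24.3  81.8]
260 233 146 141 [540.9  24.8  84.3]
260 234 145 138 [540.9  24.6  85.1]
260 235 143 140 [540.9  24.4  85.8]
260 236 143 145 [540.9  24.4  87. ]
260 237 139 142 [540.8  24.4  88. ]
260 238 146 140 [540.9  24.1  88.6]
260 239 142 139 [540.7  24.7  91. ]
```

Pressing with a 20 N grip, the force stays at about 3 N while the fingertip edge shifts about 3 px in the wrist image, so the fingers seem to be yielding. I'll back off, stiffen the grip and press again.

Call:
move_arm(
  steps=[
    [1, 0, 0, 0.003, 0],
    [1, 0, 0, 0.006, 0],
    [1, 0, 0, 0.006, 0],
    [1, 0, 0, 0.005, 0],
    [1, 0, 0, 0.004, 0],
    [1, 0, 0, 0.004, 0],
    [1, 0, 0, 0.004, 0],
  ],
  newtons=120,
)

```text
t: 10.02
tcp_pos: [537.7, 13.0, 78.3]
eef_rot: [-3.141, -0.0, 1.68]
force: [-0.1, 0.6, 3.4]
finger_gap: -0.001
grasp_force: 1.6
```

Call:
move_arm(
  steps=[
    [1, 0, 0, -0.001, 0],
    [1, 0, 0, -0.002, 0],
    [1, 0, 0, -0.003, 0],
    [1, 0, 0, -0.003, 0],
    [1, 0, 0, -0.003, 0],
  ],
)

```text
t: 10.65
tcp_pos: [537.8, 13.0, 75.3]
eef_rot: [3.142, 0.0, 1.68]
force: [-0.4, 0.8, 3.8]
finger_gap: -0.005
grasp_force: 1.8
```

Call:
move_arm(
  steps=[
    [1, 0, 0, -0.001, 0],
    [1, 0, 0, -0.002, 0],
    [1, 0, 0, -0.002, 0],
    [1, 0, 0, -0.002, 0],
  ],
)

```text
t: 11.15
tcp_pos: [537.8, 13.0, 73.4]
eef_rot: [3.141, 0.0, 1.68]
force: [0.3, 1.4, 5.0]
finger_gap: 0.001
grasp_force: 2.3
```

Call:
move_arm(
  steps=[
    [1, 0, 0, -0.0005, 0],
    [1, 0, 0, -0.001, 0],
    [1, 0, 0, -0.001, 0],
    [1, 0, 0, -0.001, 0],
  ],
)

```text
t: 11.65
tcp_pos: [537.9, 13.0, 72.5]
eef_rot: [3.141, 0.0, 1.68]
force: [-0.1, 0.4, 5.0]
finger_gap: 0.002
grasp_force: 2.7
```

The data fit a fingertip that yields at about 0.75 N/mm, with the button going down between 3 and 4 N and now flush. I'll carry on in larger steps.

Call:
move_arm(
  steps=[
    [1, 0, 0, -0.001, 0],
    [1, 0, 0, -0.002, 0],
    [1, 0, 0, -0.003, 0],
    [1, 0, 0, -0.003, 0],
  ],
)

```text
t: 12.15
tcp_pos: [538.2, 13.0, 69.9]
eef_rot: [3.141, 0.0, 1.68]
force: [-0.5, 0.6, 6.9]
finger_gap: -0.001
grasp_force: 3.8
```

Call:
move_arm(
  steps=[
    [1, 0, 0, -0.002, 0],
    [1, 0, 0, -0.004, 0],
    [1, 0, 0, -0.005, 0],
    [1, 0, 0, -0.005, 0],
    [1, 0, 0, -0.005, 0],
  ],
)

```text
t: 12.78
tcp_pos: [538.8, 12.9, 65.7]
eef_rot: [3.139, 0.0, 1.68]
force: [-1.4, 0.6, 11.8]
finger_gap: 0.003
grasp_force: 5.6
```

Call:
move_arm(
  steps=[
    [1, -0.0005, 0, -0.0015, 0],
    [1, -0.0005, 0, -0.003, 0],
    [1, -0.0005, 0, -0.003, 0],
    [1, -0.0005, 0, -0.003, 0],
  ],
)

```text
t: 13.28
tcp_pos: [538.9, 12.9, 63.2]
eef_rot: [3.138, 0.001, 1.68]
force: [-1.6, 0.5, 13.8]
finger_gap: 0.001
grasp_force: 5.8
```

Call:
move_arm(
  steps=[
    [1, 0, 0, -0.002, 0],
    [1, 0, 0, -0.002, 0],
    [1, -0.0002, 0.002, -0.002, 0],
    [1, -0.0004, 0.004, -0.002, 0],
    [1, -0.0006, 0.006, -0.002, 0],
    [1, -0.0006, 0.006, -0.002, 0],
  ],
)

```text
t: 14.02
tcp_pos: [538.7, 17.8, 61.5]
eef_rot: [3.138, 0.004, 1.679]
force: [-1.2, -2.9, 13.9]
finger_gap: -0.002
grasp_force: 6.4
```

Call:
move_arm(
  steps=[
    [1, -0.0003, 0.003, -0.001, 0],
    [1, -0.0006, 0.006, -0.001, 0],
    [1, -0.0006, 0.006, -0.001, 0],
    [1, -0.0006, 0.006, -0.001, 0],
  ],
)

```text
t: 14.52
tcp_pos: [537.9, 24.7, 60.3]
eef_rot: [3.138, 0.001, 1.68]
force: [-1.0, 0.2, 13.8]
finger_gap: -0.0
grasp_force: 6.0
```

```bash
cat > leg.py <<'E'
from h import *
# outer hole position along y from scene view, foot end too
for n in("scene","side"):
    f=grab_frame(n);P=pts(f);g=cv2.cvtColor(f["img"],cv2.COLOR_RGB2GRAY);X,Y,Z=P[...,0],P[...,1],P[...,2]
    box=(X>490)&(X<580)&(Y>-110)&(Y<245)&(Z>45)&(Z<98)
    k,l,s,c=cv2.connectedComponentsWithStats(((g<(95 if n=="scene" else 150))&box).astype(np.uint8))
    print(n,[(int(s[j,4]),c[j].round(1).tolist(),P[l==j].mean(0).round(1).tolist()) for j in range(1,k) if s[j,4]>8])
E
python3 leg.py
```

```text
scene [(243, [301.3, 173.6], [532.6, 157.6, 73.7]), (16, [264.2, 170.3], [530.6, 72.7, 79.8]), (25, [220.3, 172.7], [541.1, -26.8, 79.7]), (35, [243.2, 175.1], [551.0, 26.1, 83.0])]
side [(44, [297.7, 196.3], [550.2, 18.2, 78.4]), (27, [308.4, 195.9], [526.8, 27.8, 88.2]), (13, [303.5, 196.8], [537.1, 35.3, 89.3]), (24, [304.3, 209.7], [532.0, 72.5, 81.0]), (417, [305.6, 240.6], [522.7, 165.8, 73.0])]
```

The leg has moved about 10.5 mm and the side force has dropped, so the button is now under the wall. I'll drag on with a lighter press.

Call:
move_arm(
  steps=[
    [1, 0, 0, 0.003, 0],
    [1, -0.0003, 0.003, 0.004, 0],
    [1, -0.0006, 0.006, 0.004, 0],
    [1, -0.0009, 0.009, 0.004, 0],
    [1, -0.0012, 0.012, 0.004, 0],
    [1, -0.0015, 0.015, 0.004, 0],
    [1, -0.0018, 0.018, 0.004, 0],
    [1, -0.0021, 0.021, 0.004, 0],
    [1, -0.0024, 0.024, 0.004, 0],
    [1, -0.0027, 0.027, 0.004, 0],
    [1, -0.003, 0.03, 0.004, 0],
    [1, -0.003, 0.03, 0.004, 0],
  ],
)

```text
t: 16.12
tcp_pos: [534.0, 54.6, 63.1]
eef_rot: [3.14, 0.001, 1.68]
force: [-0.7, -0.1, 8.6]
finger_gap: -0.002
grasp_force: 3.9
```

```bash
python3 leg.py
```

```text
scene [(242, [314.4, 172.5], [529.8, 187.4, 74.9]), (15, [277.3, 169.1], [527.1, 102.7, 81.2]), (22, [233.5, 171.5], [537.5, 3.1, 80.8]), (27, [256.1, 172.4], [546.6, 54.9, 87.9])]
side [(35, [298.8, 202.7], [545.2, 57.5, 86.9]), (13, [304.5, 203.8], [533.1, 65.4, 90.9]), (24, [309.5, 203.2], [522.9, 58.6, 89.3]), (25, [304.9, 217.4], [529.0, 102.9, 82.5]), (451, [306.2, 250.1], [519.9, 195.8, 74.6])]
```

Call:
move_arm(
  steps=[
    [1, -0.0002, 0.002, 0, 0],
    [1, -0.0004, 0.004, 0, 0],
    [1, -0.0005, 0.005, 0, 0],
    [1, -0.0006, 0.006, 0, 0],
    [1, -0.0007, 0.007, 0, 0],
    [1, -0.0008, 0.008, 0, 0],
    [1, -0.0009, 0.009, 0, 0],
    [1, -0.0009, 0.009, 0, 0],
    [1, -0.0009, 0.009, 0, 0],
  ],
)

```text
t: 17.35
tcp_pos: [532.8, 64.2, 62.9]
eef_rot: [3.14, -0.0, 1.68]
force: [-0.4, 0.5, 7.3]
finger_gap: 0.003
grasp_force: 3.7
```

```bash
python3 leg.py
```

```text
scene [(239, [318.6, 172.2], [528.7, 197.2, 75.1]), (18, [281.5, 168.8], [525.7, 112.2, 81.0]), (16, [237.9, 171.8], [540.3, 13.4, 82.8]), (24, [260.4, 172.0], [545.7, 64.5, 88.3])]
side [(9, [305.6, 192.4], [534.0, 5.6, 82.9]), (37, [298.8, 204.5], [544.8, 62.4, 85.7]), (27, [309.5, 205.9], [522.3, 70.2, 90.2]), (12, [304.5, 206.5], [532.3, 74.6, 90.1]), (27, [305.0, 220.1], [528.1, 112.8, 82.8]), (464, [306.5, 253.4], [518.7, 205.3, 74.8])]
```

Run:
```python
from h import *
s=grab_frame("side");w=grab_frame("scene")
cv2.imwrite("pics/s5.png",np.hstack([cv2.resize(s["img"][172:232,270:338,::-1],(400,353)),cv2.resize(w["img"][140:200,215:283,::-1],(400,353))]))
```

```text
(no output)
```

View pics/s5.png

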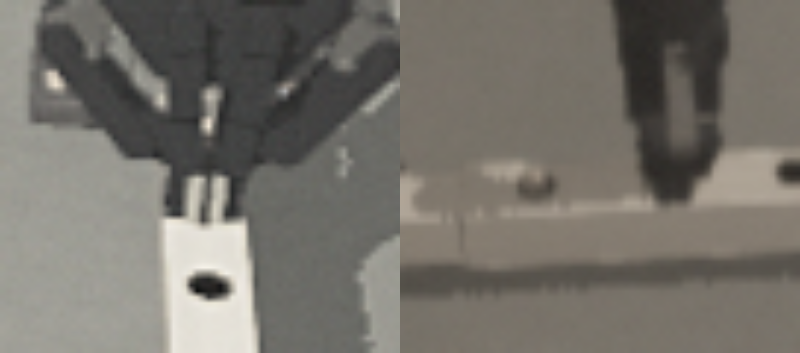

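The scene half shows a bright button in the hole at crop (537,183). I'll lift off and check.

Call:
move_arm(
  steps=[
    [1, 0, 0, 0.005, 0],
    [1, 0, 0, 0.012, 0],
    [1, 0, 0, 0.022, 0],
    [1, 0, 0, 0.04, 0],
    [1, 0, 0, 0.08, 0],
    [1, 0, 0, 0.12, 0],
    [1, -0.05, 0.05, 0.16, 0],
    [1, -0.1, 0.1, 0.18, 0],
    [1, -0.1, 0.15, 0.18, 0],
    [1, -0.1, 0.15, 0.18, 0],
    [1, -0.1, 0.15, 0.18, 0],
    [1, -0.1, 0.15, 0.18, 0],
  ],
)

```text
t: 19.05
tcp_pos: [432.2, 212.8, 241.6]
eef_rot: [-3.14, 0.001, 1.678]
force: [0.0, -0.2, 0.0]
finger_gap: 0.001
grasp_force: 0.0
```

```bash
python3 leg.py
python3 - <<'E'
from h import *
s=grab_frame("side");w=grab_frame("scene")
cv2.imwrite("pics/s6.png",np.hstack([cv2.resize(s["img"][162:222,270:338,::-1],(400,353)),cv2.resize(w["img"][140:200,215:283,::-1],(400,353))]))
E
```

```text
scene [(243, [318.7, 171.5], [528.4, 197.1, 77.0]), (15, [281.7, 168.1], [525.9, 112.6, 83.2]), (17, [259.8, 169.5], [531.5, 62.8, 83.0])]
side [(21, [304.4, 205.7], [532.9, 62.3, 84.3]), (24, [305.0, 219.5], [528.3, 112.7, 84.2]), (462, [306.6, 252.7], [518.7, 205.5, 76.7])]
```

View pics/s6.png

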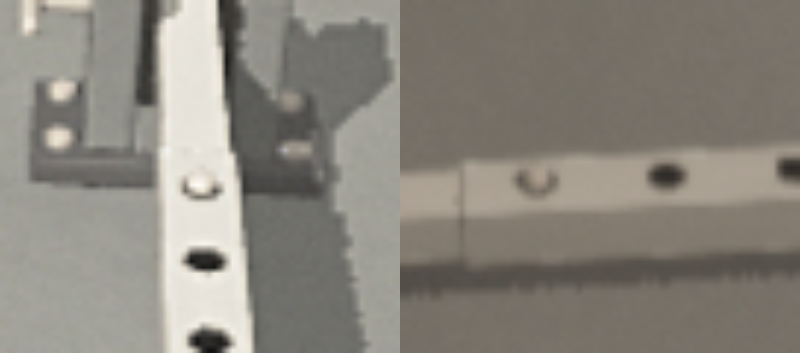

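The button stands up through the hole nearest the clamp (side crop (200,185), scene crop (537,180)). The leg is about 50 mm farther out and the robot is clear of everything.

```bash
python3 -c "
from bench import order
print(order.finish_job())"
```

```text
the job is handed in; nothing more can be done
None
```

The job is handed in: the leg is drawn out about 50 mm, the button stands up through the next hole, and the arm is clear; the hand-in call returned no verdict.

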